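# Stop the sign-holder foot rocking on its display disc

### The arm

A 6-joint arm with a two-finger parallel gripper is mounted at the origin on the work surface. World frame = base frame: x ahead of the robot, y to its left, z up, the work surface at z = 0. Lengths are in mm, angles in rad, forces in N, time in s.
With the tool pointing down it reaches from about 300 to 775 mm from the base axis. Payload 14.6 kg.
Tool frame: the origin (TCP) lies between the finger pads; the fingertips stand 19 mm ahead of it and the grasp point (between the pads) is the TCP; z points along the fingers, y is the line along which they close (so a half turn about z gives the same grasp; the last joint's range is limited). The gripper opens to 94 mm and grips with 3 to 60 N. Pads are 16 mm wide; open, the fingers measure 119 mm over their backs; the gripper's body (75 mm by 177 mm) begins 78 mm behind the grasp point.
Start: joints at [-1.271, 0.3, 1.521, -0, 1.321, -0.067], TCP at [197.239, -513.406, 224.446] pointing down, gripper open.
Joint ranges: [-3.03, 3.03], [-0.79, 2.21], [0.23, 2.52], [-1.04, 4.18], [0, 3.07], [-2.55, 2.55]. Speed limits (rad/s): [2.22, 2.22, 2.57, 3.14, 3.14, 3.14].

### API

Orientations are given as [roll, pitch, yaw] about the fixed x, y, z axes, in that order (R = Rz(yaw) Ry(pitch) Rx(roll)).
In Python, from cell import monitor, imaging, job, find_in, trace gives the robot as it stands. The module is installed in compiled form; this text tells all that it offers.
- The arm moves only by the tool arm_command, never from a script. Its argument "steps" is a list of rows, each a list of 5 numbers: the opening, from 0 (shut) to 1 (fully open), then the shift along the tool's x, y, z in mm, then the turn about the tool's z in degrees. In form: [[gripper, dx, dy, dz, turn], ...]. A call has 1 to 20 rows; each row is the pose to reach, as a shift and turn from the pose commanded when the call began, along the tool's axes at that moment; what a row does not reach only later rows make up. A row lasts 1/8 s, in which the tool goes at most 62.5 mm and 10.7 degrees, less where a joint would pass 70% of its speed; a pose out of reach is approached as far as the arm can. A call with a gripper value outside its range is refused whole. The fingers move at their own pace and stop on an object; "force" is the grip in N (left out, the last holds). Time passes only in rows, so rows that repeat a pose let the fingers close. It gives the time, the measured TCP pose, the force, the opening and the grip force at its end, in the units of the state.
- monitor.read_state(): the state, without advancing time (a new reading comes with each control period).
- imaging.camera(name): name is "side" or "top" or "wrist"; returns a dict with "img" (400x640x3 uint8, red, green, blue), "mtx" (3x3 intrinsics, pixels), "D" ([k1, k2, p1, p2, k3] as OpenCV has them; the pictures are not rectified), "view" (4x4, takes a point from world to camera coordinates). Camera axes: x right, y down, z forward; pixel columns grow to the right and rows downward; lengths in mm; the calibration is good to about 2 mm. A picture is of the moment at which its call begins. There is no depth.
- job.sign_off(): hands the job in; it is judged then, once.
Trained networks look in a picture, given as the dict that the camera call returned (one of the last four; its "shot" number tells which), for a name from the list of things; names that differ only in an ending like _2 or _b are one class to them, and where a whole thing is asked for, a point or a joint stands for the part that bears it (a point fixed in the world has none). Each returns a list of dicts, best first, with "p" (0 to 1); they miss things now and then, are a little off and sometimes report something else, mostly with a low value. They report only what shows in the picture. A call takes as long as a camera call. They do not tell look-alikes from the thing itself.
- find_in(picture, target): "rect" ([centre column, centre row, width, height] in pixels, round what is visible of it).
- trace(picture, target): "region" (400x640 bool, what is visible of it) and "rect" ([centre column, centre row, width, height] in pixels, round what is visible of it).
The state is a dict: "clock": time; "joints": joint angles; "qd": joint speeds; "effort": joint torques, N m; "eef_pos": TCP position; "eef_rot": TCP orientation; "wrist_force": force on the tool from outside, world axes, zero at the start; "moment": the same for the moment, N m; "finger_gap": finger opening in mm; "finger_force": force on a finger pad.
Only numpy, scipy, OpenCV 4.12 (cv2) and the standard library are available. Lean on these libraries where they do the work, as an engineer would, in place of code of your own. Each camera call takes 0.05 s, during which the arm holds its last target. There are 200 camera calls.

### The job

One of the two sign-holder feet on the packing bench rocks: the four-footed one with the square post was put down with a foot on the little wooden block of its round disc. Turn it on its disc until all four feet rest on the flat of the disc and it stands upright, still in the middle of the disc, lifting it no more than a finger's breadth or two on the way, and let go. Leave the three-footed one alone.

Things in the scene. Friction and masses are not known exactly. Their poses are not given: they have to be found in the camera images.
- stand: Rocking one: dark steel cross, arms 22 mm wide along +-x and +-y, 93 mm long, tops 26 mm up; under each, 80 mm out, a rubber foot 24 mm across, 20 high. Square aluminium post 30 x 30 (faces square to x, y), bare from 29 to 120 mm up: grip it. 0.45 kg, loose. Origin: middle, level with the feet's undersides; z up the post. Starts mid-disc (to 5 mm) leaning 5 deg, one foot on the block.
- disc: Round plywood disc under the four-footed stand, 240 mm in diameter, 18 mm thick, fixed to the bench, turned any way round. Origin: centre of its underside, on the bench top; its +x axis points to the block.
- block (a point): Centre of the top of the dark wooden block fixed on that disc: 55 mm along the radius (60 to 115 mm from the disc's centre), 50 mm across, 10 mm higher than the disc's top. This point: 87.5 mm from the disc's centre, 28 mm above the bench. Arms 45 degrees either side of the block's direction clear it best; nearer than 30 degrees a foot may catch it.
- tripod: Bystander: similar dark steel foot with three arms and a round post 20 mm in diameter, 90 mm high over all, standing steady on another such disc with a block. Origin: middle, level with its feet's undersides. Leave it alone.
Things that resemble listed ones, but are neither listed nor needed, are in the scene too. Leave any green or red look-alike of the disc alone.

How it is judged (in metres and radians):
At the end, for the whole second after the job is handed in: The four-footed stand is at rest on its disc with all four feet on the disc's flat top (upright within 2 degrees, feet level with the disc's top within 4 mm), its middle within 20 mm of the disc's centre (angle between stand's own z axis and vertical below 0.035 rad and z of stand in the frame of disc between 0.014 and 0.022 m and horizontal distance between stand and disc below 0.02 m and linear speed of stand below 0.02 m/s and angular speed of stand below 0.1 rad/s); the robot touches nothing.
It fails at once if the four-footed stand is lifted more than 60 mm off its disc (z of stand in the frame of disc above 0.078 m).
It fails at once if the four-footed stand is tipped by more than 25 degrees (angle between stand's own z axis and vertical above 0.436 rad).
It fails at once if the three-footed stand is pushed more than 20 mm (distance of tripod from where it was at the start of the episode above 0.02 m).
It also fails if it takes over 32 s, if anything falls off the work surface, if the arm or the gripper's body presses on something with over 40 N, if the wrist force passes 120 N, or if a joint passes its speed limit or range.

## Working session

There is one attempt and no reset: what is moved stays moved. The work goes in short steps, Python scripts to look and compute and a tool call to move; the robot and the scene stay as the last step left them, time stands still between calls to the robot, and variables do not carry over. Pictures are saved under pics/ and viewed, at most 10 in all, crops included, and the job is handed in when it is done.

Besides the shell and the picture viewer there is one more tool, called after "Request:" as name(argument=value, ...) on one line, values as JSON. arm_command: Moves the arm, as the interface text tells. Its arguments: {"type":"object","properties":{"steps":{"type":"array","items":{"type":"array","items":{"type":"number"}}},"force":{"type":"number"}},"required":["steps"]}

```bash
mkdir -p pics
python3 - <<'E'
from cell import monitor, imaging, find_in
import cv2
s=monitor.read_state();print(s)
for n in("side","top"):
    c=imaging.camera(n);cv2.imwrite(f"pics/{n}0.png",c["img"][:,:,::-1])
    print(n,c["mtx"].tolist(),c["D"],c["view"].tolist())
    for t in("stand","disc","tripod","block"):
        print(t,[(r["p"],r["rect"]) for r in find_in(c,t)][:4])
E
```

```text
{'clock': 0.0, 'joints': array([-1.27059638e+00,  3.00512585e-01,  1.52156724e+00, -3.07630814e-05,
        1.32067899e+00, -6.65786977e-02]), 'qd': array([-0.00067133, -0.0025024 , -0.00076848, -0.00025611,  0.00119491,
        0.00171163]), 'effort': array([ 1.34010730e-03, -5.31801724e+01, -3.52733302e+01,  7.09013594e-02,
        2.43357383e-02, -5.32563092e-05]), 'eef_pos': array([ 197.16841086, -513.19669988,  223.86941183]), 'eef_rot': array([-3.14042710e+00, -4.78530385e-05,  3.66786253e-01]), 'wrist_force': array([-0.42488803, -0.32491284, -0.06135545]), 'moment': array([ 0.00796035, -0.02237244, -0.09305479]), 'finger_force': 0.0, 'finger_gap': 93.81337247767807}
side [[497.615919373322, 0.0, 316.78373567162896], [0.0, 497.615919373322, 206.10336091952655], [0.0, 0.0, 1.0]] [-0.15453771  0.          0.          0.          0.        ] [[-0.7436320144870077, -0.6683597635667828, -0.017511524061284787, 441.9508051214776], [-0.3791424168099017, 0.4431261452484949, -0.8123362894594555, 164.31508643411925], [0.5506927045145429, -0.5974399098170154, -0.5829263241202052, 1134.6983
[... 387 characters left out ...]
3.169533866476], [0.0, 428.55948780377514, 199.98428740599684], [0.0, 0.0, 1.0]] [-0.0371738  0.         0.         0.         0.       ] [[-0.026101543655182167, -0.9996327530093447, 0.007284815013076361, 155.4383195417381], [-0.9969847362540654, 0.025498308263137533, -0.07328896200745123, 452.8629783161578], [0.07307629639786244, -0.009175804415752099, -0.9972841418162103, 1348.0013388706454], [0.0, 0.0, 0.0, 1.0]]
stand [(0.72, [294.0, 165.8, 50.4, 46.6])]
disc [(0.96, [183.7, 255.2, 79.6, 74.6]), (0.95, [293.4, 167.8, 78.5, 74.3])]
tripod [(0.85, [404.4, 172.9, 50.5, 49.3])]
block [(0.84, [294.9, 166.6, 76.3, 76.1]), (0.78, [183.9, 253.7, 77.9, 79.0]), (0.63, [280.2, 273.6, 78.0, 76.9])]
```

Run:
```python
import cv2
t=cv2.imread("pics/top0.png")[120:220,240:460];cv2.imwrite("pics/tc.png",cv2.resize(t,None,fx=3.6,fy=3.6,interpolation=cv2.INTER_CUBIC))
t=cv2.imread("pics/side0.png")[130:270,200:430];cv2.imwrite("pics/sc.png",cv2.resize(t,None,fx=3.4,fy=3.4,interpolation=cv2.INTER_CUBIC))
```

```text
(no output)
```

View pics/tc.png

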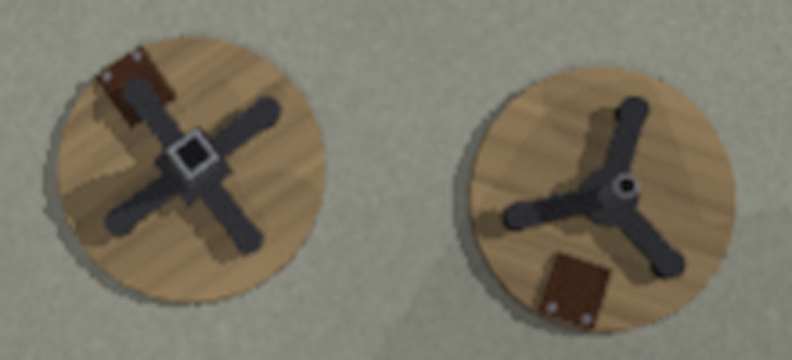

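View pics/sc.png

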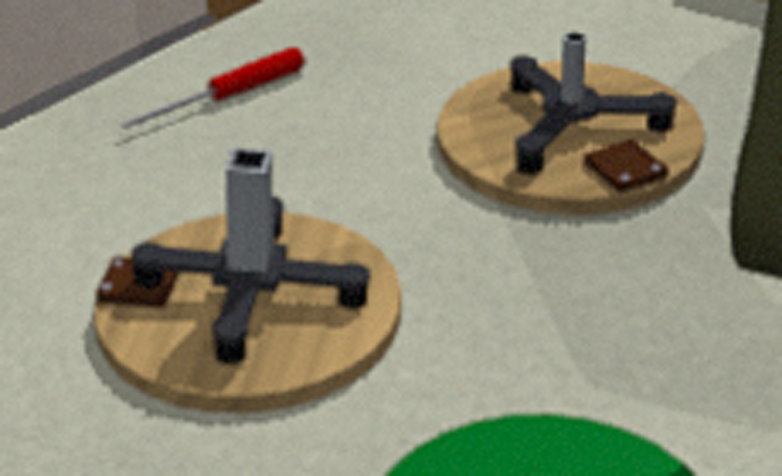

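View pics/top0.png

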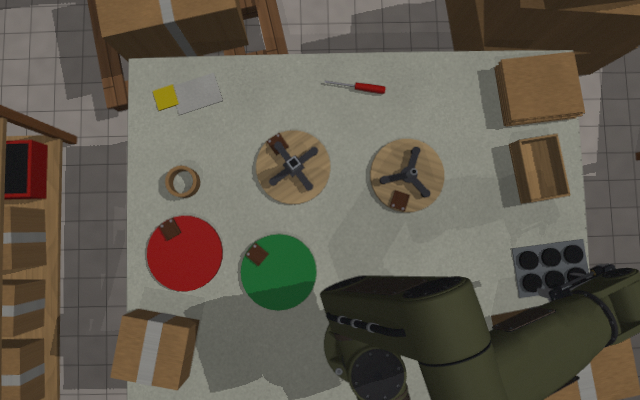

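The top view shows the stand's disc centred near (293,167). The block and the foot standing on it are up-left near (278,144), and the post top is near (294,162). The tripod is at (412,172).

```bash
cat > h.py <<'E'
import numpy as np, cv2
def ray(c,px,z):
    n=cv2.undistortPoints(np.array([[px]],float),c["mtx"],c["D"])[0,0]
    V=c["view"];R=V[:3,:3];o=-R.T@V[:3,3];d=R.T@np.array([n[0],n[1],1.])
    return o+d*(z-o[2])/d[2]
E
python3 - <<'E'
from cell import imaging, trace
from h import *
c=imaging.camera("top")
for r in trace(c,"disc"):
    ys,xs=np.nonzero(r["region"]); 
    h=cv2.convexHull(np.c_[xs,ys].astype(np.float32)); print("disc",r["p"],r["rect"],[ray(c,cv2.fitEllipse(h)[0],18).round(1)])
P=lambda u,v:(u/3.6+240-.4,v/3.6+120-.4)
C=ray(c,P(192,169),18);print("C",C)
for n,u,v,z in[("block",137,85,28),("post",193,153,138),("hub",193,165,44),("tipB",140,92,54),("tipOpp",250,243,38),("tipR",268,108,44),("tipL",118,222,44),("blkmid1",121,65,28),]:
    p=ray(c,P(u,v),z);d=p-C;print(n,p.round(1),np.hypot(*d[:2]).round(1),np.degrees(np.arctan2(d[1],d[0])).round(1))
a=[ray(c,P(*q),44) for q in[(140,92),(250,243),(268,108),(118,222)]]
for i,j in((0,1),(2,3)):
    d=a[i]-a[j];print(np.degrees(np.arctan2(d[1],d[0])),np.hypot(*d[:2]),(a[i]+a[j])/2)
# block by colour
im=c["img"].astype(int);m=(im[...,0]-im[...,2]>20)&(im[...,0]<110)
m[:120]=0;m[155:]=0;m[:,:262]=0;m[:,292:]=0
ys,xs=np.nonzero(m);print(cv2.minAreaRect(np.c_[xs,ys].astype(np.float32)),len(xs))
q=cv2.boxPoints(cv2.minAreaRect(np.c_[xs,ys].astype(np.float32)));print([ray(c,p,28)[:2].round(0) for p in q])
E
```

```text
disc 0.9 [295.2, 168.0, 76.7, 73.2] [array([565.1, 205.5,  18. ])]
disc 0.87 [182.5, 254.1, 79.0, 71.4] [array([299.9, 556. ,  18. ])]
disc 0.56 [278.8, 271.4, 76.5, 77.6] [array([233.8, 258.8,  18. ])]
C [565.38182515 205.57325117  18.        ]
block [640.1 252.2  28. ] 88.1 32.0
post [560.  200.1 138. ] 7.6 -134.4
hub [564.9 203.7  44. ] 2.0 -104.6
tipB [628.4 247.9  54. ] 75.9 33.9
tipOpp [496.  155.8  38. ] 85.4 -144.3
tipR [613.5 137.   44. ] 83.7 -54.9
tipL [516.6 269.9  44. ] 80.7 127.2
blkmid1 [658.4 266.   28. ] 111.0 33.0
34.4795172291572 163.90895495163832 [562.91543057 202.16976538  44.        ]
-53.895607886412016 164.4558722255492 [565.0546677  203.47853813  44.        ]
((276.53045654296875, 144.27439880371094), (22.086307525634766, 22.638463973999023), 83.6598129272461) 246
[array([669., 295.]), array([676., 223.]), array([604., 217.]), array([598., 288.])]
```

Request:
arm_command(steps=[[1, 60, -54, -30, -10], [1, 100, -90, -30, -20], [1, 140, -126, -30, -30], [1, 180, -162, -30, -38], [1, 220, -198, -30, -46], [1, 260, -234, -30, -54], [1, 300, -270, -30, -60], [1, 340, -306, -30, -66], [1, 380, -342, -30, -72], [1, 420, -378, -30, -78], [1, 460, -414, -30, -84], [1, 500, -450, -30, -90], [1, 540, -486, -30, -96], [1, 570, -513, -30, -102], [1, 596, -536, -20, -104], [1, 596, -536, -10, -104], [1, 596, -536, -10, -104], [1, 596, -536, -10, -104]])

```text
clock: 2.85
eef_pos: [561.3, 200.0, 235.1]
eef_rot: [3.141, 0.0, 2.181]
wrist_force: [-0.4, 0.6, 0.4]
finger_gap: 93.9
finger_force: 0.0
```

Run:
```python
from cell import monitor, imaging
from h import *
s=monitor.read_state();print(s["clock"],s["eef_pos"],s["eef_rot"],s["joints"])
c=imaging.camera("wrist");cv2.imwrite("pics/w1.png",c["img"][:,:,::-1])
np.savez("w1.npz",**{k:c[k] for k in("mtx","D","view")})
def pr(p): return cv2.projectPoints(np.array([p],float),cv2.Rodrigues(c["view"][:3,:3])[0],c["view"][:3,3],c["mtx"],c["D"])[0].ravel().round(0)
for p in((561,201,138),(565,205,18),(640,252,28)): print(p,pr(p))
```

```text
2.85 [561.33794527 199.95460135 235.09421202] [3.14094497e+00 2.25474060e-04 2.18083501e+00] [ 2.80739017e-01  3.95039936e-01  1.36881791e+00 -3.98620845e-06
  1.37704901e+00 -3.29298974e-01]
(561, 201, 138) [320. 202.]
(565, 205, 18) [325. 172.]
(640, 252, 28) [401. 177.]
```

View pics/w1.png

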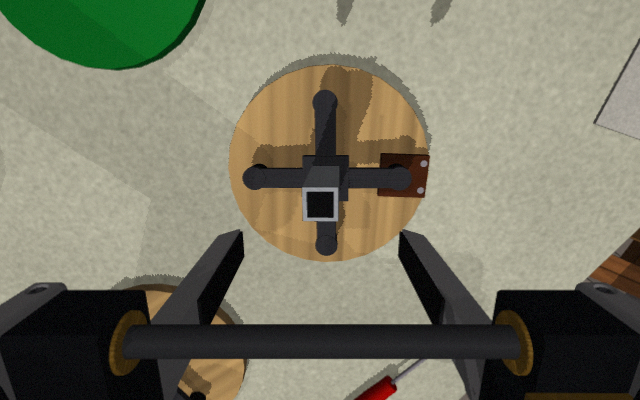

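The wrist view shows the post top at (320,204), where I predicted it. The arms line up with the image axes, the block arm points right, and the fingers straddle the post. I'll descend and grip.

Request:
arm_command(steps=[[1, 0, 0, 40, 0], [1, 0, 0, 80, 0], [1, 0, 0, 110, 0], [1, 0, 0, 125, 0], [1, 0, 0, 125, 0], [0.5, 0, 0, 125, 0], [0.2, 0, 0, 125, 0], [0.2, 0, 0, 125, 0], [0.2, 0, 0, 125, 0], [0.2, 0, 0, 125, 0], [0.2, 0, 0, 125, 0], [0.2, 0, 0, 125, 0]], force=30)

```text
clock: 4.4
eef_pos: [562.0, 201.1, 109.9]
eef_rot: [3.139, 0.0, 2.182]
wrist_force: [1.5, 3.2, 1.6]
finger_gap: 32.2
finger_force: 29.4
```

Request:
arm_command(steps=[[0.2, 0, 0, -6, 0], [0.2, 0, 0, -12, 0], [0.2, 0, 0, -18, 0], [0.2, 0, 0, -24, 0], [0.2, 0, 0, -24, 0], [0.2, 0, 0, -24, 0]])

```text
clock: 5.15
eef_pos: [561.2, 200.6, 133.2]
eef_rot: [-3.141, -0.0, 2.182]
wrist_force: [-0.8, 0.3, -6.2]
finger_gap: 30.1
finger_force: 30.0
```

Run:
```python
from cell import monitor, imaging
from h import *
s=monitor.read_state();print(s["clock"],s["eef_pos"],s["eef_rot"],s["finger_gap"],s["finger_force"],s["wrist_force"])
a=imaging.camera("wrist")["img"][:,:,::-1]
b=imaging.camera("side")["img"][130:270,200:430,::-1]
b=cv2.resize(b,(640,390),interpolation=cv2.INTER_CUBIC)
cv2.imwrite("pics/s2.png",cv2.resize(np.vstack([a[:250],b]),(580,580)))
```

```text
5.15 [561.21729142 200.62534926 133.23027214] [-3.14116955e+00 -1.72447463e-04  2.18194163e+00] 30.06727973550512 29.98916745185852 [-0.83994381  0.2753131  -6.2260541 ]
```

View pics/s2.png

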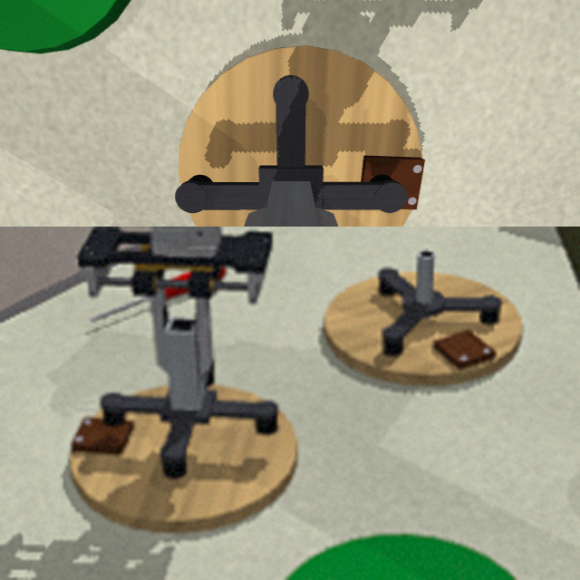

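The stand is upright in the grip (gap 30 mm, 6 N more weight on the wrist) and clear of the disc. Next I'll centre it and turn it about 43°.

Request:
arm_command(steps=[[0.2, 1, 3, 0, -6], [0.2, 2, 6, 0, -12], [0.2, 2, 6, 0, -18], [0.2, 2, 6, 0, -24], [0.2, 2, 6, 0, -30], [0.2, 2, 6, 0, -36], [0.2, 2, 6, 0, -42.5], [0.2, 2, 6, 0, -42.5], [0.2, 2, 6, 0, -42.5]])

```text
clock: 6.38
eef_pos: [565.1, 205.7, 133.4]
eef_rot: [-3.142, -0.0, 2.921]
wrist_force: [0.1, -0.0, -5.9]
finger_gap: 29.7
finger_force: 30.0
```

Request:
arm_command(steps=[[0.2, 0, 0, 4, 0], [0.2, 0, 0, 8, 0], [0.2, 0, 0, 12, 0], [0.2, 0, 0, 16, 0], [0.2, 0, 0, 18, 0], [0.2, 0, 0, 20, 0], [0.2, 0, 0, 20, 0], [0.2, 0, 0, 20, 0]])

```text
clock: 7.38
eef_pos: [565.2, 205.8, 113.6]
eef_rot: [3.141, 0.0, 2.924]
wrist_force: [0.1, -0.5, -5.5]
finger_gap: 29.9
finger_force: 30.0
```

Run:
```python
from cell import monitor, imaging
from h import *
s=monitor.read_state();print(s["clock"],s["eef_pos"],s["eef_rot"],s["finger_gap"],s["wrist_force"],s["moment"])
b=imaging.camera("side")["img"][170:270,220:350,::-1]
cv2.imwrite("pics/s3.png",cv2.resize(b,None,fx=5.5,fy=5.5,interpolation=cv2.INTER_CUBIC))
```

```text
7.375 [565.17102757 205.77274162 113.56497399] [3.14149331e+00 1.15875977e-04 2.92362589e+00] 29.876953390960654 [ 0.14924147 -0.45187291 -5.46040263] [ 0.08393626 -0.16363875  0.00266492]
```

View pics/s3.png

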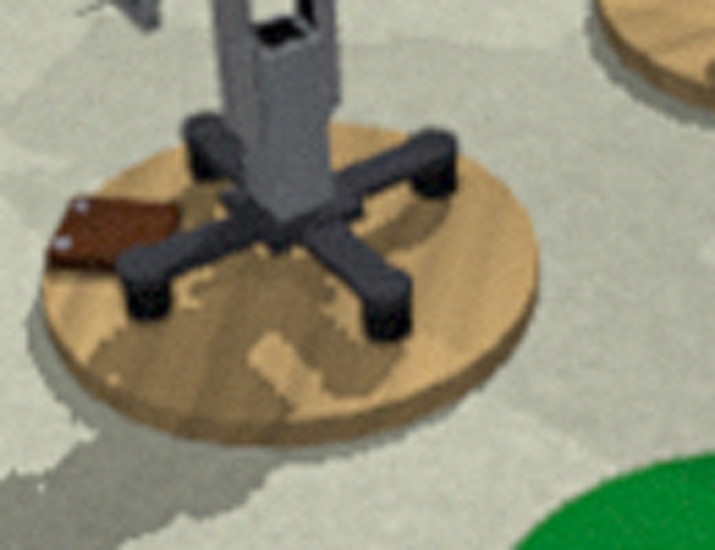

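The arms now straddle the block, and the stand still hangs a little above the disc because the wrist still carries its full weight. I'll lower in small steps until contact.

Request:
arm_command(steps=[[0.2, 0, 0, 1.5, 0], [0.2, 0, 0, 3, 0], [0.2, 0, 0, 4, 0], [0.2, 0, 0, 4, 0], [0.2, 0, 0, 4, 0]])

```text
clock: 8.05
eef_pos: [565.2, 205.8, 109.5]
eef_rot: [3.142, 0.0, 2.924]
wrist_force: [0.4, -0.4, -6.2]
finger_gap: 29.9
finger_force: 30.0
```

Request:
arm_command(steps=[[0.2, 0, 0, 1, 0], [0.2, 0, 0, 2, 0], [0.2, 0, 0, 2, 0], [0.2, 0, 0, 2, 0]])

```text
clock: 8.55
eef_pos: [565.1, 205.8, 107.5]
eef_rot: [3.142, 0.0, 2.924]
wrist_force: [0.3, -0.4, -6.3]
finger_gap: 30.0
finger_force: 30.0
```

Request:
arm_command(steps=[[0.2, 0, 0, 1, 0], [0.2, 0, 0, 2, 0], [0.2, 0, 0, 2, 0], [0.2, 0, 0, 2, 0]])

```text
clock: 9.05
eef_pos: [565.1, 205.8, 105.5]
eef_rot: [3.142, -0.0, 2.924]
wrist_force: [-0.3, -0.4, -5.6]
finger_gap: 29.9
finger_force: 30.0
```

Request:
arm_command(steps=[[0.2, 0, 0, 1, 0], [0.2, 0, 0, 2, 0], [0.2, 0, 0, 2, 0], [0.2, 0, 0, 2, 0]])

```text
clock: 9.55
eef_pos: [565.2, 206.0, 105.0]
eef_rot: [3.141, 0.001, 2.924]
wrist_force: [-9.6, 0.4, 9.9]
finger_gap: 29.5
finger_force: 30.0
```

The feet are down: the wrist force went from -6 N to +10 N. I'll release and withdraw.

Request:
arm_command(steps=[[0.2, 0, 0, -1.5, 0], [0.4, 0, 0, -1.5, 0], [0.6, 0, 0, -1.5, 0], [1, 0, 0, -1.5, 0], [1, 0, 0, -1.5, 0], [1, 0, 0, -1.5, 0], [1, 0, 0, -30, 0], [1, 0, 0, -80, 0], [1, 0, 0, -130, 0], [1, 0, 0, -180, 0], [1, 0, 0, -180, 0], [1, 0, 0, -180, 0]])

```text
clock: 11.05
eef_pos: [564.9, 205.7, 282.6]
eef_rot: [-3.141, -0.001, 2.924]
wrist_force: [0.2, -0.4, -0.0]
finger_gap: 93.8
finger_force: 0.0
```

Run:
```python
from cell import monitor, imaging
from h import *
s=monitor.read_state();print(s["clock"],s["eef_pos"],s["finger_gap"],s["wrist_force"])
b=imaging.camera("side")["img"][160:270,220:350,::-1]
b=cv2.resize(b,(400,340),interpolation=cv2.INTER_CUBIC)
a=imaging.camera("wrist");
def pr(p): return cv2.projectPoints(np.array([p],float),cv2.Rodrigues(a["view"][:3,:3])[0],a["view"][:3,3],a["mtx"],a["D"])[0].ravel().round(0)
print(pr((565.3,205.5,138)),pr((565.3,205.5,18)))
for k in range(4):
    t=np.radians(77.5+90*k);print(pr((565.3+80*np.cos(t),205.5+80*np.sin(t),44)))
w=a["img"][60:300,200:450,::-1]
cv2.imwrite("pics/f.png",np.hstack([b,cv2.resize(w,(354,340))]))
```

```text
11.05 [564.92337012 205.65730562 282.55975964] 93.7568462758225 [ 0.15968338 -0.36668498 -0.00311703]
[321. 190.] [321. 167.]
[384. 170.]
[321. 104.]
[257. 170.]
[321. 230.]
```

View pics/f.png

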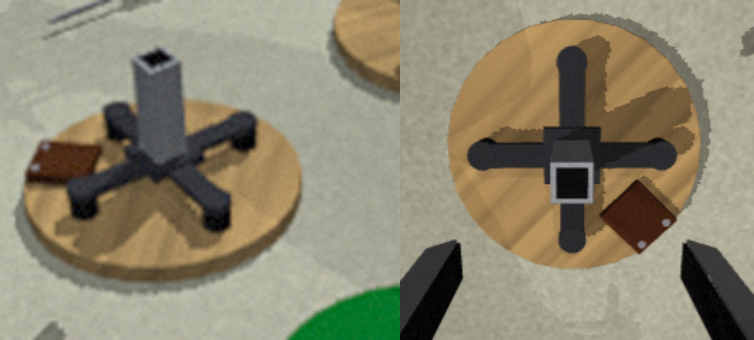

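The stand is upright and centred, with the post top at (321,189) against a predicted (321,190). All four feet are clear of the block, which sits midway between two arms.

```bash
python3 -c "
from cell import job
print(job.sign_off())"
```

```text
the job is handed in; nothing more can be done
None
```

I turned the stand about 43° on its disc; in the last pictures it stands upright and centred with all four feet on the flat. I let go, never went near the tripod, and handed the job in at about 11 s; the hand-in returned no verdict.

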